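# Snap the food box lid shut all the way round

## Task

The lid lies on the food storage box but the four sections of its rim, one on each side, still stand up: press round the rim, section after section, until all four are fully shut, level with the corners of the lid. Only press: leave the box standing where it is without lifting, tipping or shoving it away, and do not disturb the tin, the onion and the timer beside it.

Things in the scene. Friction and masses are not known exactly. Their poses are not given: they have to be found in the camera images.
- food_box: Loose filled food storage box, about 0.9 kg, on the table near the wall: grey box, white clip-on lid, 140 x 104 mm over the lid (small thumb tabs stick out 5 mm more), 80 mm high when shut. Origin: centre of the underside; own x along the 140 mm length, y across the 104 mm width, z up.
- lid_centre (a point): Centre of the lid, 80 mm above the box's underside: the level of the shut rim. The middle panel (94 x 58 mm, sunk 1 to 2.5 mm) and the four rim corners (23 mm square, top at 80 mm) are fixed and seated; between the corners lie four straight rim sections, 23 mm wide, one on each side, which stand up until pressed down.
- rim_front (a joint): Rim section on one short side of the lid (the box's own -x side), 55 mm long, hinged along its inner edge. 0 = standing up at a slant (outer edge 8 mm high), 0.35 rad = fully shut against its stop, level with the corners. A tight snap fit: pressed 16 mm out from the hinge it gives way at about 10 N (more nearer the hinge), stays wherever it is left, and must go down all the way. Starts between 0 and 0.12.
- rim_front_press (a point): Point on that section's top face, half-way along it and 16 mm out from its hinge (7 mm in from the lid's outer edge), a good place to press straight down; moves with the section: up to 85.5 mm above the box's underside when up, 80 mm when shut. Its y runs along the section, its x inward across it (level when the section is up).
- rim_back (a joint): Rim section on the other short side (the box's own +x side), 55 mm long, hinged along its inner edge. 0 = standing up at a slant (outer edge 8 mm high), 0.35 rad = fully shut against its stop, level with the corners. A tight snap fit: pressed 16 mm out from the hinge it gives way at about 10 N (more nearer the hinge), stays wherever it is left, and must go down all the way. Starts between 0 and 0.12.
- rim_back_press (a point): Point on that section's top face, half-way along it and 16 mm out from its hinge (7 mm in from the lid's outer edge), a good place to press straight down; moves with the section: up to 85.5 mm above the box's underside when up, 80 mm when shut. Its y runs along the section, its x inward across it (level when the section is up).
- rim_left (a joint): Rim section on one long side (the box's own +y side), 91 mm long, hinged along its inner edge. 0 = standing up at a slant (outer edge 8 mm high), 0.35 rad = fully shut against its stop, level with the corners. A tight snap fit: pressed 16 mm out from the hinge it gives way at about 10 N (more nearer the hinge), stays wherever it is left, and must go down all the way. Starts between 0 and 0.12.
- rim_left_press (a point): Point on that section's top face, half-way along it and 16 mm out from its hinge (7 mm in from the lid's outer edge), a good place to press straight down; moves with the section: up to 85.5 mm above the box's underside when up, 80 mm when shut. Its y runs along the section, its x inward across it (level when the section is up).
- rim_right (a joint): Rim section on the other long side (the box's own -y side), 91 mm long, hinged along its inner edge. 0 = standing up at a slant (outer edge 8 mm high), 0.35 rad = fully shut against its stop, level with the corners. A tight snap fit: pressed 16 mm out from the hinge it gives way at about 10 N (more nearer the hinge), stays wherever it is left, and must go down all the way. Starts between 0 and 0.12.
- rim_right_press (a point): Point on that section's top face, half-way along it and 16 mm out from its hinge (7 mm in from the lid's outer edge), a good place to press straight down; moves with the section: up to 85.5 mm above the box's underside when up, 80 mm when shut. Its y runs along the section, its x inward across it (level when the section is up).
- tin_3: Bystander: small blue tin, 57 mm across, 72 mm high, standing; origin at its underside centre.
- onion_1: Bystander: onion, 68 mm across, 71 mm high; origin at its underside centre.
- timer: Bystander: round wind-up kitchen timer, white with a red knob, 57 mm across, 36 mm high; origin at its underside centre.

How it is judged:
At the end, for the whole second after the job is handed in: All four rim sections are shut (each joint above 0.30 of 0.35 rad), and the box stands flat on the table, at rest, within 50 mm of where it began (value of joint each of rim_front, rim_back, rim_left, rim_right above 0.3 rad and height (world z) of food_box below 0.008 m and angle between food_box's own z axis and vertical below 0.06 rad and distance of food_box from where it was at the start of the episode below 0.05 m and linear speed of food_box below 0.02 m/s); the robot touches nothing.
It fails at once if the food box is lifted or tipped (height (world z) of food_box above 0.02 m or angle between food_box's own z axis and vertical above 0.2 rad).
It fails at once if the food box is shoved away (more than 60 mm) (distance of food_box from where it was at the start of the episode above 0.06 m).
It fails at once if a bystander (tin, onion, timer) is moved more than 30 mm or lifted (distance of any of tin_3, onion_1, timer from where it was at the start of the episode above 0.03 m).
It also fails if it takes over 51 s, if anything falls off the work surface, if the arm or the gripper's body presses on something with over 40 N, if the wrist force passes 120 N, or if a joint passes its speed limit or range.

## Robot

A 6-joint arm with a two-finger parallel gripper is mounted at the origin on a cart in front of the work surface, level with it; the furniture and walls round the work are solid. World frame = base frame: x ahead of the robot, y to its left, z up, the work surface at z = 0. Lengths are in m, angles in rad, forces in N, time in s.
With the tool pointing down it reaches from about 0.3 to 0.875 m from the base axis. Payload 4.2 kg.
Tool frame: the origin (TCP) lies between the finger pads; the fingertips stand r.tip_reach ahead of it and the grasp point (between the pads) lies 8 mm behind it (r.tip_reach is the distance from the TCP to the fingertips, in m); z points along the fingers, y is the direction in which the jaws open and shut (so a half turn about z gives the same grasp; the last joint's range is limited). The gripper opens to 85 mm and grips with 20 to 120 N. Pads are 22 mm wide; open, the fingers measure 114 mm over their backs; the gripper's body (76 mm by 85 mm) begins 54 mm behind the grasp point. The pads swing forward as they close: fully open they stand 13 mm farther back than shut.
Start: joints at [1.2, 0.32, 1.565, -0, 1.257, -0.02], TCP at [0.198, 0.54, 0.242] pointing down, gripper open.
Joint ranges: [-3.11, 3.11], [-0.84, 2.01], [0.21, 2.61], [-1.34, 4.49], [0.05, 2.63], [-2.56, 2.56]. Speed limits (rad/s): [2.57, 2.57, 3.14, 3.14, 3.14, 3.14].

## Interface

Orientations are given as [roll, pitch, yaw] about the fixed x, y, z axes, in that order (R = Rz(yaw) Ry(pitch) Rx(roll)).
In Python, from workcell import r, cams, hand_in gives the robot as it stands.
- The arm moves only by the tool apply_moves, never from a script. Its argument "increments" is a list of rows, each an object of numbers: "tx", "ty", "tz": the shift along the tool's x, y, z in mm; "roll": the turn about the tool's z in degrees; "jaw": the opening in per cent of the stroke, from 0 (shut) to 100 (fully open). A call has 1 to 20 rows; each row shifts and turns the pose as measured when the row begins, along the tool's axes as they then stand; what a row does not reach is not made up. A row lasts 1/10 s, in which the tool goes at most 50 mm and 8.59 degrees, less where a joint would pass 70% of its speed; a pose out of reach is approached as far as the arm can. A call with a gripper value outside its range is refused whole. The fingers move at their own pace and stop on an object; "squeeze" is the grip in N (left out, the last holds). Time passes only in rows, so rows that do not move let the fingers close. It gives the time, the measured TCP pose, the force and the opening at its end, in the units of the state.
- r.get_obs(): the state, without advancing time (a new reading comes with each control period).
- cams.capture(name): name is "side" or "top"; returns the picture (480x640x3 uint8, red, green, blue); there is no depth.
- cams.camera_model(name): a dict with "camera_matrix" (3x3 intrinsics, pixels), "extrinsics" (4x4, takes a point from camera to world coordinates). Camera axes: x right, y down, z forward; pixel columns grow to the right and rows downward; lengths in m; the calibration is good to about 2 mm. A picture is of the moment at which its call begins. camera_model takes no time and is no camera call.
- hand_in(): hands the job in, once; it reports no verdict.
The state is a dict: "t": time; "q": joint angles; "qvel": joint speeds; "tau": joint torques, N m; "tcp_pos": TCP position; "tool_rot": TCP orientation; "contact_force": force on the tool from outside, world axes, zero at the start; "torque": the same for the moment, N m; "opening": opening from 0.0 (shut) to 1.0 (fully open).
Only numpy, scipy, OpenCV 4.12 (cv2) and the standard library are available. Lean on these libraries where they do the work, as an engineer would, in place of code of your own. Each camera call takes 0.05 s, during which the arm holds its last target.

## Working session

There is one attempt and no reset: what is moved stays moved. The work goes in short steps, Python scripts to look and compute and a tool call to move; the robot and the scene stay as the last step left them, time stands still between calls to the robot, and variables do not carry over. Pictures are saved under pics/ and viewed, and the job is handed in when it is done.

Besides the shell and the picture viewer there is one more tool, called as a command line: name --argument value ..., lists and objects as JSON in quotes. apply_moves: Moves the arm, as the interface text tells. Its arguments: {"type":"object","properties":{"increments":{"type":"array","items":{"type":"object","properties":{"tx":{"type":"number"},"ty":{"type":"number"},"tz":{"type":"number"},"roll":{"type":"number"},"jaw":{"type":"number"}}}},"squeeze":{"type":"number"}},"required":["increments"]}

```bash
ls; mkdir -p pics
python3 - <<'E'
from workcell import r,cams
import cv2
print(r.get_obs(), r.tip_reach)
for n in("side","top"):
    im=cams.capture(n); cv2.imwrite(f"pics/{n}0.png",im[:,:,::-1]); m=cams.camera_model(n); print(n,m)
E
```

```text
pics
{'t': 0.0, 'q': array([ 1.19997641e+00,  3.20285641e-01,  1.56569767e+00,  2.21836187e-05,
        1.25737788e+00, -2.00049287e-02]), 'qvel': array([-0.00064429, -0.00138933,  0.00118089,  0.00015492, -0.00036614,
        0.00136976]), 'tau': array([ 2.65486786e-03, -4.15522385e+01, -2.34174138e+01,  9.20725120e-05,
        7.82351999e-03, -1.02112239e-05]), 'tcp_pos': array([0.19743506, 0.53955   , 0.24147859]), 'tool_rot': array([-3.13982489e+00, -5.64637062e-05,  2.79077076e+00]), 'contact_force': array([-0.07953797,  0.17570622,  0.66756387]), 'torque': array([ 0.00382696, -0.00036008,  0.02316409]), 'opening': 0.998880873223169} 0.011
side {'camera_matrix': array([[506.44123828,   0.        , 316.1400944 ],
       [  0.        , 506.44123828, 240.79487461],
       [  0.        ,   0.        ,   1.        ]]), 'extrinsics': array([[-0.83616472, -0.34035899,  0.43009804,  0.28667052],
       [-0.5484667 ,  0.52399569, -0.6516232 ,  0.40359368],
       [-0.00358371, -0.78075878, -0.62482228,  0.61440489],
       [ 0.        ,  0.        ,  0.        ,  1.        ]])}
top {'camera_matrix': array([[500.10284096,   0.        , 328.23089545],
       [  0.        , 500.10284096, 240.02369482],
       [  0.        ,   0.        ,   1.        ]]), 'extrinsics': array([[ 0.02174926, -0.98410604,  0.17624493,  0.4873024 ],
       [-0.99948314, -0.02557687, -0.01947478, -0.14372734],
       [ 0.02367304, -0.17573028, -0.98415368,  0.91163155],
       [ 0.        ,  0.        ,  0.        ,  1.        ]])}
```

View pics/side0.png

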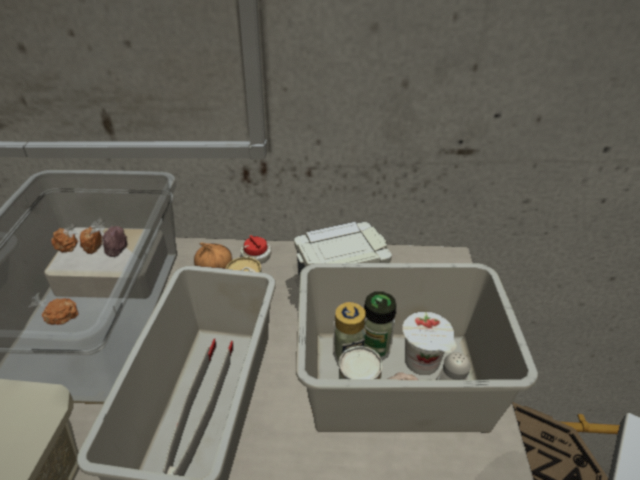

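View pics/top0.png

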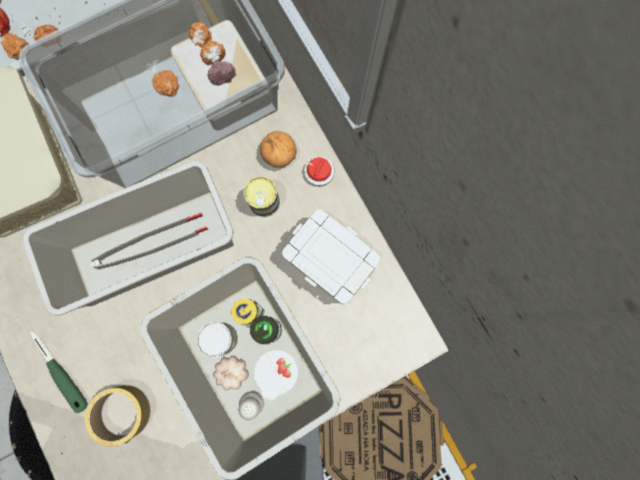

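The top view shows the white lid at about (332,257), the tin at (262,195), the onion at (278,149) and the timer at (319,170). The side view shows the lid at (343,245), partly hidden by the grey bin. I'll zoom in on both.

Run:
```python
import cv2,numpy as np
a=cv2.imread("pics/top0.png")[190:320,260:400]; b=cv2.imread("pics/side0.png")[210:290,280:410]
cv2.imwrite("pics/t0z.png",cv2.resize(a,None,fx=4.5,fy=4.5,interpolation=cv2.INTER_CUBIC))
cv2.imwrite("pics/s0z.png",cv2.resize(b,None,fx=6,fy=6,interpolation=cv2.INTER_CUBIC))
```

```text
(no output)
```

View pics/t0z.png

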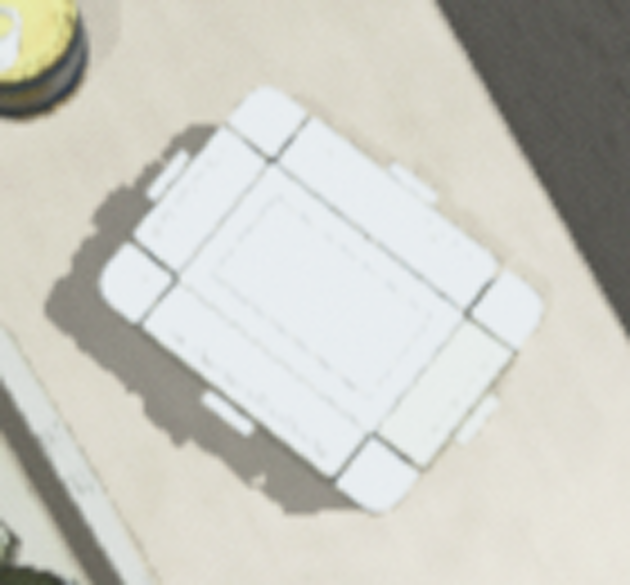

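View pics/s0z.png

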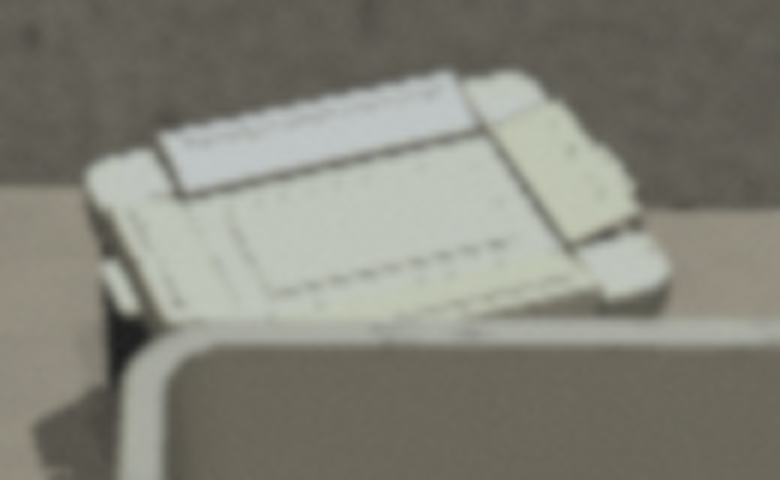

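```bash
cat > h.py <<'E'
from workcell import r,cams
import numpy as np
def ray(n,p):
    m=cams.camera_model(n);K=m["camera_matrix"];E=m["extrinsics"]
    d=E[:3,:3]@np.linalg.solve(K,[p[0],p[1],1.]);return E[:3,3],d/np.linalg.norm(d)
def plane(n,p,z):
    o,d=ray(n,p);return o+d*(z-o[2])/d[2]
def proj(n,X):
    m=cams.camera_model(n);E=np.linalg.inv(m["extrinsics"]);c=E[:3,:3]@X+E[:3,3];u=m["camera_matrix"]@c;return u[:2]/u[2]
def tri(p,q):
    o1,d1=ray("top",p);o2,d2=ray("side",q)
    A=np.stack([d1,-d2],1);s=np.linalg.lstsq(A,o2-o1,rcond=None)[0]
    a=o1+d1*s[0];b=o2+d2*s[1];return (a+b)/2,np.linalg.norm(a-b)
E
python3 - <<'E'
from h import *
T=[(273,160),(175,280),(372,435),(468,313)]
T=[(260+(a)/4.5-.4,190+b/4.5-.4) for a,b in T]
P=[plane("top",p,.08) for p in T]
for t,p in zip(T,P):
    s=proj("side",p);print(p.round(4),s.round(1),((s-[280,210]+.4)*6).round(0))
P=np.array(P);print(P.mean(0));print(np.linalg.norm(P-np.roll(P,-1,0),axis=1))
for i in range(4):
    d=P[(i+1)%4]-P[i];print(np.degrees(np.arctan2(d[1],d[0])))
S=lambda a,b:(280+a/6-.4,210+b/6-.4)
for t,s in [(0,(185,195)),(3,(487,130)),(2,(572,243))]:
    print(t,tri(T[t],S(*s)))
for nm,p,z in [("timer",(319,171),.036),("tin",(261,190),.072),("onion",(278,149),.04)]:
    print(nm,plane("top",p,z))
print("bin", [plane("top",p,.1).round(3) for p in [(250,260),(340,400),(145,325)]])
E
```

```text
[ 0.6615 -0.1461  0.08  ] [310.2 241.8] [184. 193.]
[ 0.6148 -0.1107  0.08  ] [322.1 263.4] [255. 323.]
[ 0.5587 -0.1852  0.08  ] [375.2 250.6] [574. 246.]
[ 0.6051 -0.2203  0.08  ] [361.1 230.4] [489. 125.]
[ 0.61004064 -0.16558338  0.08      ]
[0.05864806 0.09330918 0.0581867  0.0932433 ]
142.80877802452338
-126.94116075328554
-37.12721412342344
52.77549886961203
0 (array([ 0.66142124, -0.14621844,  0.07929805]), np.float64(0.0005357869510400844))
3 (array([ 0.60555334, -0.22051803,  0.0776875 ]), np.float64(0.00023704758244184166))
2 (array([ 0.55892608, -0.18506825,  0.08095452]), np.float64(0.0006116496341206953))
timer [ 0.77148097 -0.14144442  0.036     ]
tin [ 0.72259468 -0.04203887  0.072     ]
onion [ 0.8098017  -0.06559054  0.04      ]
bin [array([ 0.596, -0.033,  0.1  ]), array([ 0.38 , -0.184,  0.1  ]), array([0.488, 0.128, 0.1  ])]
```

Centre is about (0.610, -0.166), with the long axis at 52.9°. The triangulated corner height is about 79 mm, which agrees with the text. Next I'll shut the jaws, lift, turn 17° so the tool y lies along the box length, and go to the +v long side.

apply_moves --increments '[{"tz":-30,"roll":8.5,"jaw":0},{"tz":-30,"roll":8.5,"jaw":0},{"tx":-42,"ty":-18,"jaw":0},{"tx":-42,"ty":-18,"jaw":0},{"tx":-42,"ty":-18,"jaw":0},{"tx":-42,"ty":-18,"jaw":0},{"tx":-42,"ty":-18,"jaw":0},{"tx":-42,"ty":-18,"jaw":0},{"tx":-42,"ty":-18,"jaw":0},{"tx":-42,"ty":-18,"jaw":0},{"tx":-42,"ty":-18,"jaw":0},{"tx":-42,"ty":-18,"jaw":0},{"tx":-42,"ty":-18,"jaw":0},{"tx":-42,"ty":-18,"jaw":0},{"tx":-42,"ty":-18,"jaw":0}]' --squeeze 20

```text
$.increments[0]: bad value
```

apply_moves --increments '[{"tx":0,"ty":0,"tz":-30,"roll":8,"jaw":0},{"tx":0,"ty":0,"tz":-30,"roll":8,"jaw":0}]' --squeeze 20

```text
t: 0.3
tcp_pos: [0.1965, 0.5372, 0.2972]
tool_rot: [-3.127, 0.004, 2.502]
contact_force: [-0.6, 0.4, 0.7]
opening: 0.692
```

apply_moves --increments '[{"tx":-42,"ty":-18,"tz":0,"roll":0,"jaw":0},{"tx":-42,"ty":-18,"tz":0,"roll":0,"jaw":0},{"tx":-42,"ty":-18,"tz":0,"roll":0,"jaw":0},{"tx":-42,"ty":-18,"tz":0,"roll":0,"jaw":0},{"tx":-42,"ty":-18,"tz":0,"roll":0,"jaw":0},{"tx":-42,"ty":-18,"tz":0,"roll":0,"jaw":0},{"tx":-42,"ty":-18,"tz":0,"roll":0,"jaw":0},{"tx":-42,"ty":-18,"tz":0,"roll":0,"jaw":0},{"tx":-42,"ty":-18,"tz":0,"roll":0,"jaw":0},{"tx":-42,"ty":-18,"tz":0,"roll":0,"jaw":0},{"tx":-42,"ty":-18,"tz":0,"roll":0,"jaw":0},{"tx":-42,"ty":-18,"tz":0,"roll":0,"jaw":0}]'

```text
t: 1.5
tcp_pos: [0.4785, 0.0512, 0.3003]
tool_rot: [-3.133, 0.001, 2.511]
contact_force: [0.7, 0.8, 0.4]
opening: -0.005
```

```bash
cat >> h.py <<'E'
C=np.array([.6100,-.1656]);a=np.radians(52.9);U=np.array([np.cos(a),np.sin(a)]);V=np.array([-U[1],U[0]])
PTS=dict(pu=C+.063*U,mu=C-.063*U,pv=C+.045*V,mv=C-.045*V)
def to(name):
    o=r.get_obs();p=o["tcp_pos"];y=o["tool_rot"][2];d=PTS[name]-p[:2]
    x=np.array([np.cos(y),np.sin(y)]);yy=np.array([np.sin(y),-np.cos(y)])
    print(name,"tx %.1f ty %.1f tipz %.1f yawerr(deg) %.1f rot"%(1e3*d@x,1e3*d@yy,1e3*(p[2]-r.tip_reach),np.degrees(y)-142.9),o["tool_rot"].round(3),"F",o["contact_force"].round(1),"op",round(o["opening"],2),"t",o["t"])
E
python3 -c "
from h import *
[to(k) for k in PTS];print(r.get_obs()['q'].round(2))"
```

```text
pu tx -235.1 ty -34.5 tipz 289.3 yawerr(deg) 1.0 rot [-3.133e+00  1.000e-03  2.511e+00] F [0.7 0.8 0.4] op -0.0 t 1.5
mu tx -233.0 ty -160.5 tipz 289.3 yawerr(deg) 1.0 rot [-3.133e+00  1.000e-03  2.511e+00] F [0.7 0.8 0.4] op -0.0 t 1.5
pv tx -189.0 ty -96.7 tipz 289.3 yawerr(deg) 1.0 rot [-3.133e+00  1.000e-03  2.511e+00] F [0.7 0.8 0.4] op -0.0 t 1.5
mv tx -279.0 ty -98.2 tipz 289.3 yawerr(deg) 1.0 rot [-3.133e+00  1.000e-03  2.511e+00] F [0.7 0.8 0.4] op -0.0 t 1.5
[ 0.09  0.14  1.66 -0.01  1.35 -0.85]
```

apply_moves --increments '[{"tx":-38,"ty":-19,"tz":0,"roll":1,"jaw":0},{"tx":-38,"ty":-19,"tz":20,"roll":0,"jaw":0},{"tx":-38,"ty":-19,"tz":20,"roll":0,"jaw":0},{"tx":-38,"ty":-19,"tz":20,"roll":0,"jaw":0},{"tx":-30,"ty":-15,"tz":20,"roll":0,"jaw":0},{"tx":0,"ty":0,"tz":30,"roll":0,"jaw":0},{"tx":0,"ty":0,"tz":0,"roll":0,"jaw":0},{"tx":0,"ty":0,"tz":0,"roll":0,"jaw":0}]'

```text
t: 2.3
tcp_pos: [0.5731, -0.1466, 0.1852]
tool_rot: [-3.133, -0.0, 2.484]
contact_force: [0.7, -0.8, 0.6]
opening: -0.004
```

```bash
python3 -c "
from h import *
[to(k) for k in PTS]"
```

```text
pu tx -40.2 ty 70.5 tipz 174.2 yawerr(deg) -0.6 rot [-3.133 -0.     2.484] F [ 0.7 -0.8  0.6] op -0.0 t 2.3
mu tx -41.5 ty -55.5 tipz 174.2 yawerr(deg) -0.6 rot [-3.133 -0.     2.484] F [ 0.7 -0.8  0.6] op -0.0 t 2.3
pv tx 4.1 ty 7.0 tipz 174.2 yawerr(deg) -0.6 rot [-3.133 -0.     2.484] F [ 0.7 -0.8  0.6] op -0.0 t 2.3
mv tx -85.8 ty 8.0 tipz 174.2 yawerr(deg) -0.6 rot [-3.133 -0.     2.484] F [ 0.7 -0.8  0.6] op -0.0 t 2.3
```

apply_moves --increments '[{"tx":4,"ty":7,"tz":20,"roll":0,"jaw":0},{"tx":0,"ty":0,"tz":25,"roll":0,"jaw":0},{"tx":0,"ty":0,"tz":20,"roll":0,"jaw":0},{"tx":0,"ty":0,"tz":0,"roll":0,"jaw":0},{"tx":0,"ty":0,"tz":0,"roll":0,"jaw":0}]'

```text
t: 2.8
tcp_pos: [0.578, -0.1362, 0.1279]
tool_rot: [-3.139, 0.013, 2.489]
contact_force: [-0.1, -0.6, 0.6]
opening: -0.003
```

```bash
python3 -c "
from h import *
import cv2
to('pv')
a=cams.capture('top')[170:320,240:420,::-1];b=cams.capture('side')[150:290,240:420,::-1]
cv2.imwrite('pics/a1.png',np.vstack([cv2.resize(x,None,fx=2,fy=2) for x in(a,b)]))"
```

```text
pv tx 1.7 ty -4.1 tipz 116.9 yawerr(deg) -0.3 rot [-3.139  0.013  2.489] F [-0.1 -0.6  0.6] op -0.0 t 2.8
```

View pics/a1.png

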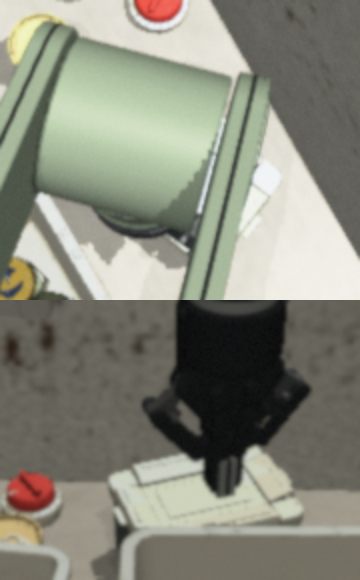

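The side view shows the shut fingertips over the +v long section, at about pixel (352,247). Now I'll descend.

apply_moves --increments '[{"tx":2,"ty":-4,"tz":10,"roll":0,"jaw":0},{"tx":0,"ty":0,"tz":10,"roll":0,"jaw":0},{"tx":0,"ty":0,"tz":5,"roll":0,"jaw":0},{"tx":0,"ty":0,"tz":5,"roll":0,"jaw":0},{"tx":0,"ty":0,"tz":4,"roll":0,"jaw":0}]'

```text
t: 3.4
tcp_pos: [0.5753, -0.1392, 0.0949]
tool_rot: [-3.141, 0.018, 2.488]
contact_force: [-3.7, 3.2, 9.3]
opening: -0.002
```

```bash
python3 -c "
from h import *
to('pv')"
```

```text
pv tx 1.4 ty -0.1 tipz 83.9 yawerr(deg) -0.4 rot [-3.141  0.018  2.488] F [-3.7  3.2  9.3] op -0.0 t 3.4
```

apply_moves --increments '[{"tx":1,"ty":0,"tz":4,"roll":0,"jaw":0},{"tx":0,"ty":0,"tz":4,"roll":0,"jaw":0},{"tx":0,"ty":0,"tz":4,"roll":0,"jaw":0}]'

```text
t: 3.7
tcp_pos: [0.5747, -0.1386, 0.0906]
tool_rot: [3.141, 0.019, 2.488]
contact_force: [-10.0, 2.9, 31.3]
opening: 0.001
```

```bash
python3 -c "
from h import *
to('pv')"
```

```text
pv tx 0.6 ty -0.2 tipz 79.6 yawerr(deg) -0.4 rot [3.141 0.019 2.488] F [-10.    2.9  31.3] op 0.0 t 3.7
```

The tip is at 79.6 mm with the force jumping to 31 N, so it is at its stop. I'll lift and move across to the opposite long side.

apply_moves --increments '[{"tx":0,"ty":0,"tz":-15,"roll":0,"jaw":0},{"tx":0,"ty":0,"tz":-20,"roll":0,"jaw":0},{"tx":-30,"ty":0,"tz":0,"roll":0,"jaw":0},{"tx":-30,"ty":0,"tz":0,"roll":0,"jaw":0},{"tx":-25,"ty":0,"tz":0,"roll":0,"jaw":0},{"tx":0,"ty":0,"tz":0,"roll":0,"jaw":0},{"tx":0,"ty":0,"tz":0,"roll":0,"jaw":0}]'

```text
t: 4.4
tcp_pos: [0.6436, -0.1913, 0.1297]
tool_rot: [3.14, 0.021, 2.488]
contact_force: [-0.5, 1.3, -0.8]
opening: -0.002
```

```bash
python3 -c "
from h import *
to('mv')"
```

```text
mv tx -2.7 ty 0.3 tipz 118.7 yawerr(deg) -0.3 rot [3.14  0.021 2.488] F [-0.5  1.3 -0.8] op -0.0 t 4.4
```

apply_moves --increments '[{"tx":-3,"ty":0,"tz":10,"roll":0,"jaw":0},{"tx":0,"ty":0,"tz":10,"roll":0,"jaw":0},{"tx":0,"ty":0,"tz":6,"roll":0,"jaw":0},{"tx":0,"ty":0,"tz":5,"roll":0,"jaw":0},{"tx":0,"ty":0,"tz":4,"roll":0,"jaw":0},{"tx":0,"ty":0,"tz":4,"roll":0,"jaw":0},{"tx":0,"ty":0,"tz":4,"roll":0,"jaw":0}]'

```text
t: 5.1
tcp_pos: [0.6459, -0.193, 0.0908]
tool_rot: [3.14, 0.025, 2.49]
contact_force: [-7.5, 0.7, 24.9]
opening: 0.004
```

```bash
python3 -c "
from h import *
to('mv')"
```

```text
mv tx 0.2 ty 0.2 tipz 79.8 yawerr(deg) -0.2 rot [3.14  0.025 2.49 ] F [-7.5  0.7 24.9] op 0.0 t 5.1
```

apply_moves --increments '[{"tx":0,"ty":0,"tz":4,"roll":0,"jaw":0},{"tx":0,"ty":0,"tz":4,"roll":0,"jaw":0}]'

```text
t: 5.3
tcp_pos: [0.6462, -0.1932, 0.091]
tool_rot: [3.139, 0.03, 2.491]
contact_force: [-6.5, 2.1, 18.0]
opening: -0.003
```

apply_moves --increments '[{"tx":0,"ty":0,"tz":-15,"roll":0,"jaw":0},{"tx":0,"ty":0,"tz":-20,"roll":0,"jaw":0},{"tx":15,"ty":20,"tz":0,"roll":0,"jaw":0},{"tx":15,"ty":20,"tz":0,"roll":0,"jaw":0},{"tx":15,"ty":20,"tz":0,"roll":0,"jaw":0},{"tx":0,"ty":0,"tz":0,"roll":0,"jaw":0},{"tx":0,"ty":0,"tz":0,"roll":0,"jaw":0}]'

```text
t: 6.0
tcp_pos: [0.6447, -0.115, 0.1275]
tool_rot: [3.138, 0.032, 2.49]
contact_force: [0.6, 0.0, -0.2]
opening: 0.001
```

```bash
python3 -c "
from h import *
import cv2
to('pu');to('mu')
b=cams.capture('side')[150:290,240:420,::-1]
cv2.imwrite('pics/a2.png',cv2.resize(b,None,fx=4,fy=4))"
```

```text
pu tx -2.8 ty 1.7 tipz 116.5 yawerr(deg) -0.2 rot [3.138 0.032 2.49 ] F [ 0.6  0.  -0.2] op 0.0 t 6.0
mu tx -3.3 ty -124.3 tipz 116.5 yawerr(deg) -0.2 rot [3.138 0.032 2.49 ] F [ 0.6  0.  -0.2] op 0.0 t 6.0
```

View pics/a2.png

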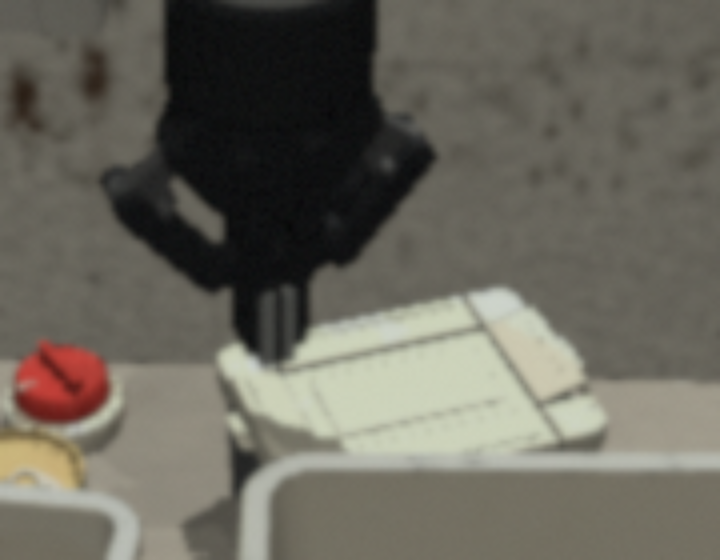

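The far long section now lies flush with its corners, shown by an even colour around (390,320). The tip hangs above the +u short section at (275,350). The box has not moved noticeably.

apply_moves --increments '[{"tx":-3,"ty":2,"tz":10,"roll":0,"jaw":0},{"tx":0,"ty":0,"tz":10,"roll":0,"jaw":0},{"tx":0,"ty":0,"tz":6,"roll":0,"jaw":0},{"tx":0,"ty":0,"tz":5,"roll":0,"jaw":0},{"tx":0,"ty":0,"tz":4,"roll":0,"jaw":0},{"tx":0,"ty":0,"tz":4,"roll":0,"jaw":0},{"tx":0,"ty":0,"tz":4,"roll":0,"jaw":0},{"tx":0,"ty":0,"tz":4,"roll":0,"jaw":0}]'

```text
t: 6.85
tcp_pos: [0.6504, -0.1178, 0.0908]
tool_rot: [3.133, 0.034, 2.483]
contact_force: [-7.2, 2.5, 21.8]
opening: -0.002
```

```bash
python3 -c "
from h import *
to('pu')"
```

```text
pu tx 3.4 ty 0.5 tipz 79.8 yawerr(deg) -0.6 rot [3.133 0.034 2.483] F [-7.2  2.5 21.8] op -0.0 t 6.85
```

apply_moves --increments '[{"tx":0,"ty":0,"tz":4,"roll":0,"jaw":0},{"tx":0,"ty":0,"tz":5,"roll":0,"jaw":0}]'

```text
t: 7.05
tcp_pos: [0.6504, -0.1178, 0.0907]
tool_rot: [3.13, 0.037, 2.482]
contact_force: [-10.9, 4.3, 29.9]
opening: 0.001
```

apply_moves --increments '[{"tx":0,"ty":0,"tz":-15,"roll":0,"jaw":0},{"tx":0,"ty":0,"tz":-20,"roll":0,"jaw":0},{"tx":0,"ty":-40,"tz":0,"roll":0,"jaw":0},{"tx":0,"ty":-40,"tz":0,"roll":0,"jaw":0},{"tx":0,"ty":-35,"tz":0,"roll":0,"jaw":0},{"tx":0,"ty":0,"tz":0,"roll":0,"jaw":0},{"tx":0,"ty":0,"tz":0,"roll":0,"jaw":0}]'

```text
t: 7.75
tcp_pos: [0.577, -0.2124, 0.1259]
tool_rot: [3.129, 0.04, 2.482]
contact_force: [-1.2, -0.5, 0.0]
opening: -0.0
```

```bash
python3 -c "
from h import *
to('mu')"
```

```text
mu tx 1.8 ty -5.9 tipz 114.9 yawerr(deg) -0.7 rot [3.129 0.04  2.482] F [-1.2 -0.5  0. ] op -0.0 t 7.75
```

apply_moves --increments '[{"tx":2,"ty":-6,"tz":10,"roll":0,"jaw":0},{"tx":0,"ty":-1,"tz":8,"roll":0,"jaw":0},{"tx":0,"ty":0,"tz":6,"roll":0,"jaw":0},{"tx":0,"ty":0,"tz":5,"roll":0,"jaw":0},{"tx":0,"ty":0,"tz":4,"roll":0,"jaw":0},{"tx":0,"ty":0,"tz":4,"roll":0,"jaw":0},{"tx":0,"ty":0,"tz":4,"roll":0,"jaw":0},{"tx":0,"ty":0,"tz":4,"roll":0,"jaw":0}]'

```text
t: 8.55
tcp_pos: [0.5732, -0.2167, 0.0907]
tool_rot: [3.135, 0.043, 2.491]
contact_force: [-9.7, 1.4, 25.3]
opening: -0.001
```

```bash
python3 -c "
from h import *
to('mu')"
```

```text
mu tx 1.5 ty -0.1 tipz 79.7 yawerr(deg) -0.2 rot [3.135 0.043 2.491] F [-9.7  1.4 25.3] op -0.0 t 8.55
```

All four have been pressed. One more push here, then I'll lift, back the arm away, and look from both cameras.

apply_moves --increments '[{"tx":0,"ty":0,"tz":5,"roll":0,"jaw":0},{"tx":0,"ty":0,"tz":-15,"roll":0,"jaw":0},{"tx":0,"ty":0,"tz":-30,"roll":0,"jaw":0},{"tx":0,"ty":0,"tz":-40,"roll":0,"jaw":0},{"tx":0,"ty":0,"tz":-40,"roll":0,"jaw":0},{"tx":0,"ty":0,"tz":-40,"roll":0,"jaw":0},{"tx":40,"ty":15,"tz":-5,"roll":0,"jaw":0},{"tx":40,"ty":15,"tz":-5,"roll":0,"jaw":0},{"tx":40,"ty":15,"tz":0,"roll":0,"jaw":0},{"tx":40,"ty":15,"tz":0,"roll":0,"jaw":0},{"tx":40,"ty":18,"tz":0,"roll":0,"jaw":0},{"tx":40,"ty":18,"tz":0,"roll":0,"jaw":0},{"tx":40,"ty":18,"tz":0,"roll":0,"jaw":0},{"tx":40,"ty":18,"tz":0,"roll":0,"jaw":0},{"tx":40,"ty":18,"tz":0,"roll":0,"jaw":0},{"tx":40,"ty":18,"tz":0,"roll":0,"jaw":0},{"tx":0,"ty":0,"tz":0,"roll":0,"jaw":0}]'

```text
t: 10.25
tcp_pos: [0.3437, 0.1815, 0.2507]
tool_rot: [3.129, 0.047, 2.502]
contact_force: [0.3, -0.3, 0.9]
opening: -0.001
```

Run:
```python
from h import *
import cv2
to('mu')
t=cams.capture('top')[:,:,::-1];s=cams.capture('side')[:,:,::-1]
cv2.imwrite('pics/t3.png',t);cv2.imwrite('pics/s3.png',s)
a=cv2.resize(t[190:310,260:400],None,fx=5,fy=5,interpolation=cv2.INTER_CUBIC);cv2.imwrite('pics/t3z.png',a)
cv2.imwrite('pics/s3z.png',cv2.resize(s[210:290,280:410],None,fx=6,fy=6,interpolation=cv2.INTER_CUBIC))
```

```text
mu tx -420.3 ty -182.6 tipz 239.7 yawerr(deg) 0.5 rot [3.129 0.047 2.502] F [ 0.3 -0.3  0.9] op -0.0 t 10.25
```

View pics/t3z.png

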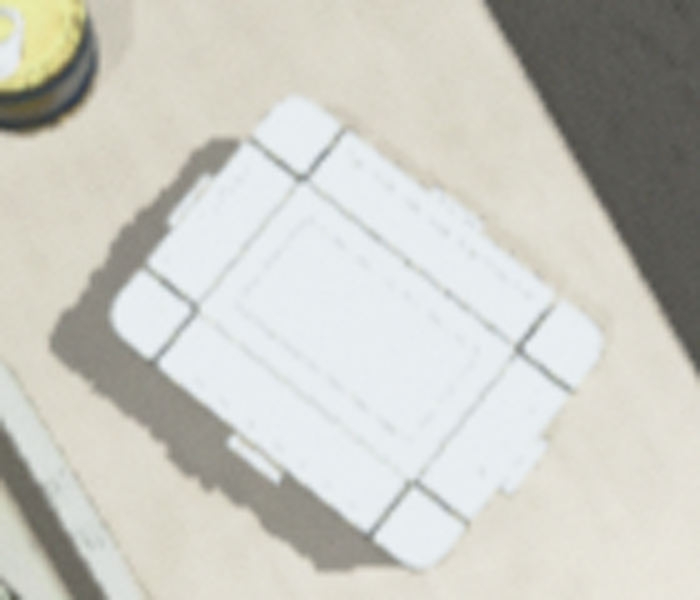

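View pics/s3z.png

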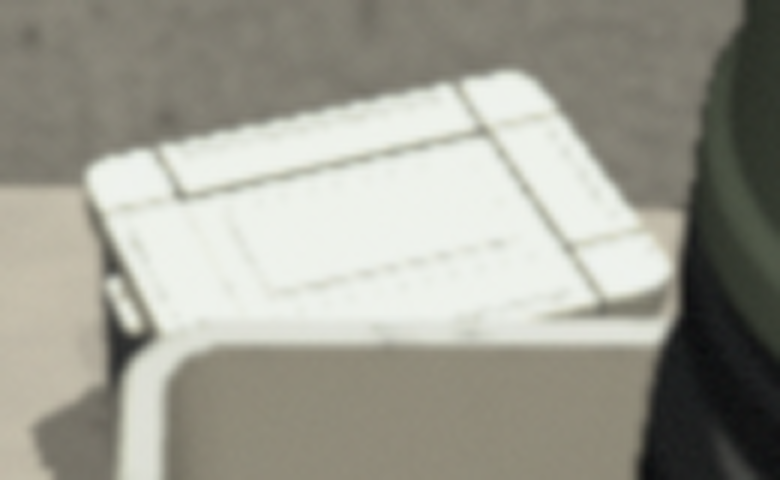

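View pics/t3.png

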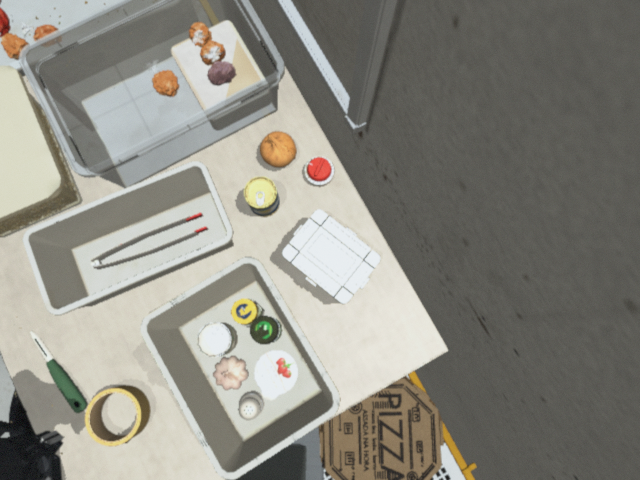

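In both views all four sections lie flush with the corners: the shading is even and the outer edges are straight. The box is still at (332,257), and the tin, onion and timer are at their starting pixels. Handing in.

```bash
python3 -c "
from workcell import hand_in
print(hand_in())"
```

```text
the job is handed in; nothing more can be done
None
```

I pressed all four rim sections down with the closed fingertips, one after another, then moved the arm clear and handed the job in about 10 s into the run.

- **Presses:** each one ended with the fingertips 79.6–79.8 mm above the table, against 80 mm for a shut rim. The force rose to about 22–31 N at the stop, well above the 10 N needed to move a section.
- **Last pictures:** the sections look level with the corners from above, and so do those visible from the side. The box, tin, onion and timer are where they started, judged by eye. The lower edge of the near long section is hidden from the side camera by the grey bin. For that one I relied on the top view and its press, which ended at 79.6 mm and 31 N.
- **Small deviations:** the tool tilted by up to about 0.05 rad over the moves, and one press landed about 3 mm off the chosen point along its section. Neither seemed to affect the result. One earlier move call was refused because its rows lacked some fields; the arm did not move.

No checks failed or disagreed. The hand-in reports no verdict.

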